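# Ease off the cheese press and draw out the mould

### The arm

A 7-joint arm with a two-finger parallel gripper is mounted at the origin on the work surface; the furniture and walls round the work are solid. World frame = base frame: x ahead of the robot, y to its left, z up, the work surface at z = 0. Lengths are in mm, angles in rad, forces in N, time in s.
With the tool pointing down it reaches from about 400 to 875 mm from the base axis. Payload 6.5 kg.
Tool frame: the origin (TCP) lies at the very end of the fingers, on their centre line; the grasp point (between the pads) lies 19 mm behind it (grip_depth is the distance from the TCP to the grasp point, in mm); z points along the fingers, y is the line along which they close (so a half turn about z gives the same grasp; the last joint's range is limited). The gripper opens to 88 mm and grips with 3 to 60 N. Pads are 18 mm wide; open, the fingers measure 123 mm over their backs; the gripper's body (75 mm by 187 mm) begins 45 mm behind the grasp point.
Start: joints at [-1.191, 0.536, -0.004, 1.538, 0.003, 1.067, -0.071], TCP at [280.261, 586.467, 238.716] pointing down, gripper open.
Joint ranges: [-2.7, 2.7], [-0.37, 2.16], [-1.27, 1.26], [0.24, 2.4], [-1.31, 4.45], [0.19, 1.91], [-2.76, 2.76]. Speed limits (rad/s): [2.39, 2.39, 3.14, 3.14, 3.14, 3.14, 3.14].

### API

Orientations are given as [roll, pitch, yaw] about the fixed x, y, z axes, in that order (R = Rz(yaw) Ry(pitch) Rx(roll)).
In Python, from station import state, get_image, camera_params, job_done, grip_depth gives the robot as it stands.
- The arm moves only by the tool carry_out, never from a script. Its argument "plan" is one flat list of numbers, 7 for each row, row after row: the shift along the tool's x, y, z in mm, then the turn, a rotation vector about the tool's x, y, z in degrees, then the opening, from 0 (shut) to 1 (fully open). A call has exactly 10 rows; each row is the pose to reach, as a shift and turn from the pose commanded when the call began, along the tool's axes at that moment; what a row does not reach only later rows make up. A row lasts 1/8 s, in which the tool goes at most 62.5 mm and 10.7 degrees, less where a joint would pass 70% of its speed; a pose out of reach is approached as far as the arm can. A call with a gripper value outside its range is refused whole. The fingers move at their own pace and stop on an object; the grip force is fixed at half the most. Time passes only in rows, so rows that repeat a pose let the fingers close, or fill a call up. It gives the time, the measured TCP pose, the force, the opening and the grip force at its end, in the units of the state.
- state(): the state, without advancing time (a new reading comes with each control period).
- get_image(name): name is "scene" or "side" or "wrist"; returns the picture (480x640x3 uint8, red, green, blue); there is no depth.
- camera_params(name): a dict with "K" (3x3 intrinsics, pixels), "eye" and "orientation" of the camera in the world. Camera axes: x right, y down, z forward; pixel columns grow to the right and rows downward; lengths in mm; the calibration is good to about 2 mm. A picture is of the moment at which its call begins: read the wrist's pose just before it. camera_params takes no time and is no camera call; for the wrist camera it gives the pose at the moment of the call.
- job_done(): hands the job in; it is judged then, once.
The state is a dict: "time": time; "joint_positions": joint angles; "dq": joint speeds; "effort": joint torques, N m; "tool_pos": TCP position; "orientation": TCP orientation; "force": force on the tool from outside, world axes, zero at the start; "wrist_torque": the same for the moment, N m; "finger_gap": finger opening in mm; "gripper_force": force on a finger pad.
Only numpy, scipy, OpenCV 4.12 (cv2) and the standard library are available. Lean on these libraries where they do the work, as an engineer would, in place of code of your own. Each camera call takes 0.05 s, during which the arm holds its last target. There are 200 camera calls.

### The job

The cheese has been pressed long enough: take hold of the red crank knob of the press, pull it up to lift the pawl out of the ratchet and, holding it up, let the crank turn back slowly under the load of its spring (anticlockwise, over some six to ten seconds, never letting it run) to its stop, so that the pressing foot is fully up; then let the pawl drop back into the ratchet. Now draw the steel mould by its black handle out from under the head, without tipping it, and leave it standing on the middle of the round drain plate at the front of the press's board. Disturb nothing else on the worktop.

Things in the scene. Friction and masses are not known exactly. Their poses are not given: they have to be found in the camera images.
- press: Cheese press, fixed: beech board 150 x 350 x 22 mm (y -125 to +225 mm) with a cream C-frame at its back end (column at y -85 mm, head and dark ratchet crown of radius 62 mm, 142 to 204 mm high, over the axis). Origin: on the worktop under the vertical ram and crank axis; +y points to the board's free front end, z up. Beyond y = +62 mm there is only the board and the mould's handle.
- crank_axis (a point): Point on the vertical axis of the crank, on the press (fixed), 252 mm above the worktop, level with the grip of the knob as it starts. Crank arm and hub lie below 232 mm.
- knob_grip (a point): Centre of the grip of the upright red crank knob (27 mm thick, 33 mm at its cap above 267 mm, from 224 to 278 mm above the worktop, this point at 252 mm), 52 mm from the crank axis. The knob spins freely on its pin, so a gripper holding it need not turn with the crank. Pulling it up lifts the pawl pin that it is fixed to.
- pawl (a joint): Lift of knob and pawl pin on the crank: 0 = down in the ratchet (start), 0.010 m = fully up. The ratchet's teeth are 6 mm high: 7 mm or more of lift clears them. A spring pulls it down (4.5 N at the bottom, 7.5 N at the top).
- crank (a joint): Crank angle: 0 at the start (held by the pawl), grows anticlockwise seen from above as the press is eased off, stop at 5.49 rad. A spring drives it that way (about 0.4 N m, 7 N at the knob) and would spin it round if let go with the pawl up. 16 ratchet teeth stop it in this direction whenever the pawl is down.
- ram (a joint): Height of the pressing foot (steel disc, 64 mm across) above its start, rises 5.1 mm for each radian of the crank to 28 mm. At the start it stands 16 mm deep inside the mould's rim, so that the mould cannot be moved.
- mould_handle (a point): Grip point of the mould's black straight handle (16 mm wide, 14 mm high, along the mould's y axis), 143 mm out from the mould's middle and 53 mm above its underside, 75 mm above the worktop at the start; the handle ends 26 mm farther out. Its y axis points outward along the handle.
- mould: Round perforated steel cheese mould (84 mm across, 66 mm high, 0.55 kg), loose on the press's board under the foot. Origin: centre of its underside; its handle points along its +y, to the front of the press.
- drain_plate (a point): Middle of the round steel drain plate (100 mm across, let in flush) on the top of the board, 22 mm above the worktop, 155 mm in front of the crank axis.
- mug_1: Cream mug (80 mm across, 102 mm high) on the worktop to the left, bystander.
- honey_jar: Jar with a red lid (65 mm across, 100 mm high) on the worktop to the left, bystander.
- kitchen_timer: Red and white kitchen timer (62 mm across, 55 mm high) behind the press, bystander.

How it is judged:
By the outcome, as a careful person would: the job done as asked, in the order asked, and still so for the second after the job is handed in, with the robot touching nothing.
It also fails if it takes over 66 s, if anything falls off the work surface, if the arm or the gripper's body presses on something with over 40 N, if the wrist force passes 120 N, or if a joint passes its speed limit or range.

## Working session

There is one attempt and no reset: what is moved stays moved. The work goes in short steps, Python scripts to look and compute and a tool call to move; the robot and the scene stay as the last step left them, time stands still between calls to the robot, and variables do not carry over. Pictures are saved under pics/ and viewed, at most 10 in all, crops included, and the job is handed in when it is done.

Besides the shell and the picture viewer there is one more tool, called after ">>>" as name(argument=value, ...), one argument or row to a line, values as JSON. carry_out: Moves the arm, as the interface text tells. Its arguments: {"type":"object","properties":{"plan":{"type":"array"}},"required":["plan"]}

```bash
mkdir -p pics
python3 - <<'E'
from station import *
import cv2,numpy as np
s=state();print({k:np.round(v,3) for k,v in s.items()},grip_depth)
for n in("scene","side"):
    im=get_image(n);cv2.imwrite(f"pics/{n}0.png",im[:,:,::-1]);c=camera_params(n);print(n,c)
E
```

```text
{'time': np.float64(0.0), 'joint_positions': array([-1.191,  0.537, -0.004,  1.539,  0.003,  1.067, -0.071]), 'dq': array([ 0.   ,  0.001,  0.001, -0.   ,  0.002, -0.   , -0.002]), 'effort': array([-0.000e+00, -5.710e+01,  9.900e-01, -2.516e+01, -5.600e-02,
        1.800e-02,  0.000e+00]), 'tool_pos': array([279.976, 585.933, 237.83 ]), 'orientation': array([-3.14 ,  0.   ,  2.696]), 'force': array([-0.226, -0.423,  0.07 ]), 'wrist_torque': array([-0.006, -0.017,  0.048]), 'gripper_force': np.float64(0.0), 'finger_gap': np.float64(88.141)} 18.700000000000003
scene {'K': array([[436.72346188,   0.        , 322.13783791],
       [  0.        , 436.72346188, 237.88624773],
       [  0.        ,   0.        ,   1.        ]]), 'eye': array([1445.6345975 ,  521.59162932,  655.88415404]), 'orientation': array([-2.0458128 ,  0.02393479,  1.98712419])}
side {'K': array([[469.07324788,   0.        , 325.19266266],
       [  0.        , 469.07324788, 237.90423526],
       [  0.        ,   0.        ,   1.        ]]), 'eye': array([1241.32215299,  488.09354493,  893.17936697]), 'orientation': array([-2.33773639,  0.01827806,  2.04026799])}
```

View pics/scene0.png

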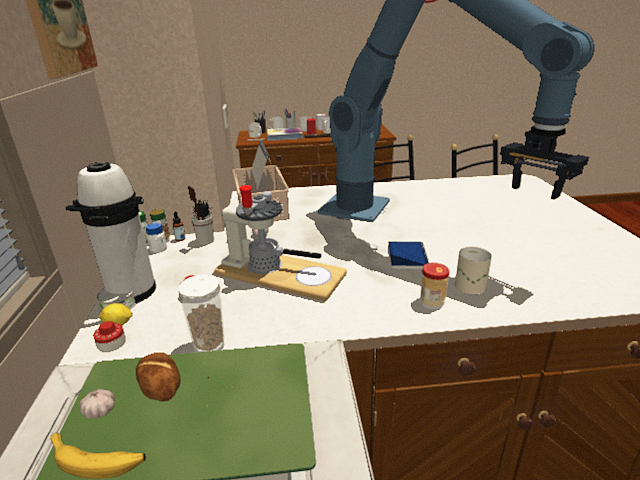

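View pics/side0.png

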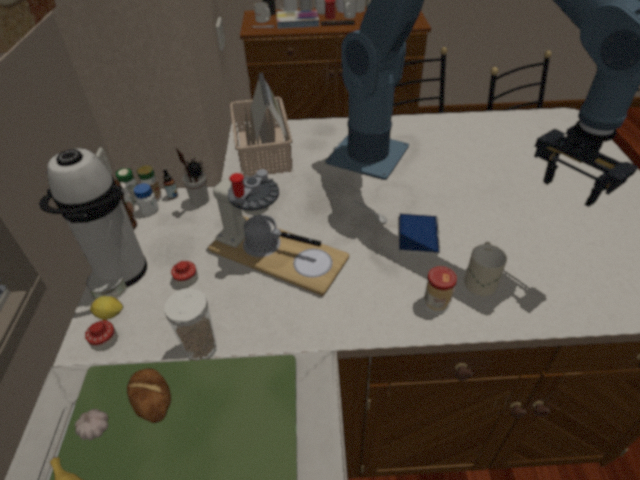

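Scene view: red knob at about (246,197), drain plate at (313,275), board across (218–346, 255–297) and black handle tip near (320,255). Side view: knob (237,186), plate (313,263), handle tip (320,242).

```bash
cat > h.py <<'E'
from station import *
import cv2,numpy as np
from scipy.spatial.transform import Rotation as R
def ray(c,uv):
    return R.from_euler('xyz',c['orientation']).as_matrix()@np.linalg.inv(c['K'])@np.array([uv[0],uv[1],1.])
def plane(c,uv,z):
    d=ray(c,uv);return c['eye']+d*(z-c['eye'][2])/d[2]
def tri(cs,uvs):
    A=np.zeros((3,3));b=np.zeros(3)
    for c,u in zip(cs,uvs):
        d=ray(c,u);d/=np.linalg.norm(d);P=np.eye(3)-np.outer(d,d);A+=P;b+=P@c['eye']
    return np.linalg.solve(A,b)
def blob(m,roi):
    x0,y0,x1,y1=roi;k=np.zeros_like(m);k[y0:y1,x0:x1]=m[y0:y1,x0:x1]
    n,l,st,ce=cv2.connectedComponentsWithStats(k)
    i=1+np.argmax(st[1:,4]);return ce[i],st[i],l==i
E
python3 - <<'E'
from h import *
np.set_printoptions(precision=1,suppress=True)
rois={'scene':((225,180,265,215),(295,263,333,290),(205,250,355,300)),'side':((222,170,252,202),(292,246,335,280),(200,225,355,300))}
K=[];C=[]
for n in rois:
    im=cv2.imread(f"pics/{n}0.png");c=camera_params(n);hsv=cv2.cvtColor(im,cv2.COLOR_BGR2HSV);H,S,V=cv2.split(hsv)
    red=(((H<8)|(H>172))&(S>150)&(V>70)).astype(np.uint8)
    k,st,_=blob(red,rois[n][0]);K.append(k);C.append(c);print(n,'knob',k,st,plane(c,k,251))
    pl=((S<60)&(V>110)).astype(np.uint8);k,st,m=blob(pl,rois[n][1])
    e=cv2.fitEllipse(cv2.convexHull(np.argwhere(m)[:,::-1].astype(np.int32)));print('plate',k,st,e,plane(c,e[0],22))
    bd=((H>8)&(H<28)&(S>70)&(V>110)).astype(np.uint8);k,st,m=blob(bd,rois[n][2])
    hull=cv2.convexHull(np.argwhere(m)[:,::-1].astype(np.int32));q=cv2.approxPolyDP(hull,4,True)[:,0]
    for p in q:print('board',p,plane(c,p,22))
    x0,y0,x1,y1=rois[n][2]
    bl=((V<60)).astype(np.uint8);k,st,m=blob(bl,(280,y0-20,330,y1-30));pp=np.argwhere(m)[:,::-1];i=pp[:,0].argmax();print('handle',st,pp[pp[:,0].argmin()],pp[i],plane(c,pp[i],75))
    x,y=(205,170)
    cv2.imwrite(f"pics/{n}c.png",cv2.resize(im[y:y+140,x:x+160],None,fx=4,fy=4,interpolation=2))
print('tri',tri(C,K))
E
```

```text
scene knob [246.  195.1] [239 185  13  23 224] [582.7 -81.6 251. ]
plate [313.7 275.8] [296 266  36  20 520] ((313.193603515625, 275.6025695800781), (19.20218276977539, 36.03667449951172), 87.83243560791016) [538.2  77.1  22. ]
board [346 272] [488.  153.3  22. ]
board [320 299] [631.2 139.   22. ]
board [214 270] [ 614.6 -194.7   22. ]
board [283 255] [467.6 -54.3  22. ]
handle [283 249  38   9 162] [283 250] [320 254] [507.5  85.2  75. ]
side knob [237.2 184.1] [230 174  13  23 218] [583.  -81.3 251. ]
plate [313.1 262.9] [293 248  40  30 839] ((312.4716796875, 262.5590515136719), (29.00697898864746, 39.04728317260742), 87.2654037475586) [536.8  76.6  22. ]
board [348 254] [470. 145.  22.]
board [324 291] [607.  145.2  22. ]
board [256 265] [606.9 -48.3  22. ]
board [280 237] [492.1 -46.2  22. ]
handle [281 233  39  13 145] [281 234] [319 242] [510.7  83.4  75. ]
tri [583.3 -81.1 251.3]
```

View pics/scenec.png

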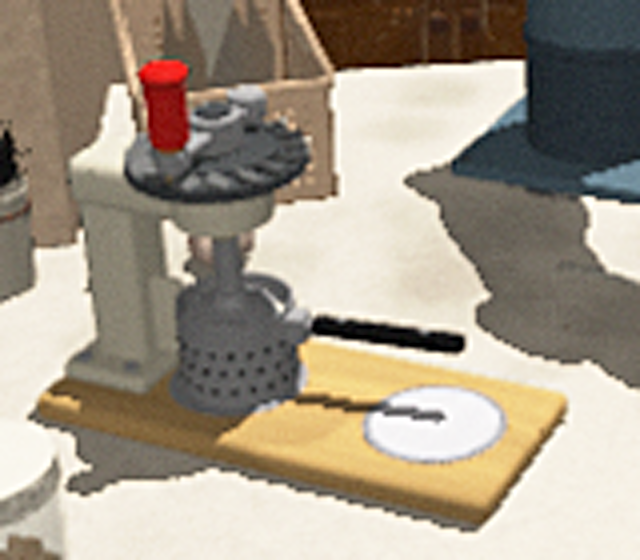

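The crop shows the knob on the crank arm (arm towards camera left), the handle pointing along the board at a slight yaw, and the plate clear. Knob triangulates to (583,-81,251), matching the stated height, which puts the axis near (531,-78). I'll move to a vantage point above the press with the fingers set to close along world x.

>>> carry_out(
  plan=[-30, -20, -20, 0, 0, 4, 1, -75, -55, -40, 0, 0, 10, 1, -125, -92, -60, 0, 0, 17, 1, -175, -130, -80, 0, 0, 25, 1, -225, -168, -90, 0, 0, 33, 1, -275, -206, -95, 0, 0, 41, 1, -325, -244, -95, 0, 0, 49, 1, -375, -282, -95, 0, 0, 57, 1, -420, -316, -95, 0, 0, 64.5, 1, -450, -339, -95, 0, 0, 64.5, 1],
)

```text
time: 1.35
tool_pos: [540.8, 83.2, 333.7]
orientation: [3.142, 0.001, 1.566]
force: [0.5, 1.0, -0.5]
finger_gap: 88.2
gripper_force: 0.0
```

Run:
```python
from h import *
np.set_printoptions(precision=2,suppress=True)
s=state();c=camera_params('wrist');im=get_image('wrist');cv2.imwrite('pics/w1.png',im[:,:,::-1])
print(s['tool_pos'],s['orientation'],s['joint_positions'],s['force'],c)
cs=camera_params('side');print('thermos',plane(cs,(122,278),0),'rack',plane(cs,(262,172),0))
```

```text
[540.83  83.22 333.67] [3.14 0.   1.57] [-0.59  0.28  0.44  1.72 -0.13  1.17 -0.12] [ 0.53  0.95 -0.49] {'K': array([[424.03,   0.  , 321.36],
       [  0.  , 424.03, 242.54],
       [  0.  ,   0.  ,   1.  ]]), 'eye': array([541.86, 162.1 , 480.01]), 'orientation': array([ 2.83, -0.  , -0.01])}
thermos [ 778.81 -345.39    0.  ] rack [ 237.62 -268.04    0.  ]
```

View pics/w1.png

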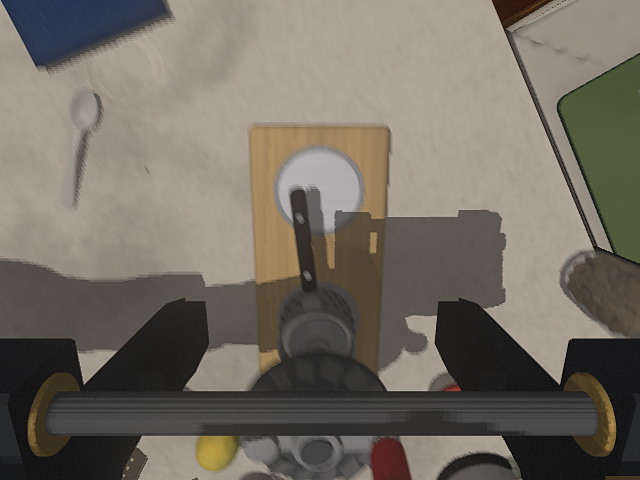

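Wrist view: board edges x≈250–388 with front at row 125, plate at (320,190), handle from (308,290) to (299,188), hub near (320,452), knob near (390,458).

Run:
```python
from h import *
np.set_printoptions(precision=1,suppress=True)
im=cv2.imread('pics/w1.png');c=camera_params('wrist')
H,S,V=cv2.split(cv2.cvtColor(im,cv2.COLOR_BGR2HSV));P=lambda p,z:plane(c,p,z)[:2]
bd=((H>8)&(H<25)&(S>85)&(V>70));L=[];Rr=[]
for r in list(range(135,200,3)):
    x=np.where(bd[r,235:400])[0]+235
    L.append(P((x[0],r),22));Rr.append(P((x[-1]+1,r),22))
for e in(L,Rr):
    f=cv2.fitLine(np.float32(e),cv2.DIST_HUBER,0,.01,.01).ravel();print('edge',f,'yaw',np.degrees(np.arctan2(-f[0]*np.sign(f[1]),abs(f[1]))),'x at y=77',f[2]+f[0]/f[1]*(77-f[3]))
x=np.array([P((u,np.where(bd[110:180,u])[0][0]+110),22) for u in range(258,382,6)]);print('front',x[:,1].mean(),np.polyfit(x[:,0],x[:,1],1))
pl=((S<40)&(V>140)).astype(np.uint8);k,st,m=blob(pl,(265,140,370,240));
h=cv2.convexHull(np.argwhere(m)[:,::-1].astype(np.int32));e=cv2.minEnclosingCircle(np.float32([P(p[0],22) for p in h]));print('plate',st,e)
bl=(V<45).astype(np.uint8);k,st,m=blob(bl,(285,180,320,292));pp=np.float32([P(p,82) for p in np.argwhere(m)[:,::-1]])
f=cv2.fitLine(pp,cv2.DIST_HUBER,0,.01,.01).ravel();t=(pp-f[2:])@f[:2];print('handle',st,f,f[2:]+f[:2]*t.min(),f[2:]+f[:2]*t.max(),'width',len(t))
print('hub',P((320,452),232),'crown L/R',P((247,395),200),P((389,395),200))
```

```text
edge [  0.    1.  468.5  85.4] yaw -1.0926707 x at y=77 468.34906
edge [  0.    1.  614.9  88.9] yaw -0.9855527 x at y=77 614.7169
front 136.2564924565736 [ -0.  146.1]
plate [ 277  146   84   86 3919] ((540.7809448242188, 69.1578140258789), 48.017425537109375)
handle [300 262  17  30 215] [  0.2   1.  530.5 -12.1] [528.4 -23.4] [534.1   6.6] width 215
hub [540.8 -83.2] crown L/R [483.8 -57.8] [595.2 -59.1]
```

```bash
cat > w.py <<'E'
from h import *
np.set_printoptions(precision=2,suppress=True)
for i in range(3): get_image('wrist')
s=state();c=camera_params('wrist');im=get_image('wrist')[:,:,::-1].copy();cv2.imwrite('pics/w2.png',im);c2=camera_params('wrist')
print(s['tool_pos'],s['orientation'],c['eye'],c2['eye'],c['orientation'])
H,S,V=cv2.split(cv2.cvtColor(im,cv2.COLOR_BGR2HSV));P=lambda p,z:plane(c,p,z)[:2]
pl=((S<40)&(V>140)).astype(np.uint8);k,st,m=blob(pl,(265,130,370,240))
h=cv2.convexHull(np.argwhere(m)[:,::-1].astype(np.int32));e=cv2.minEnclosingCircle(np.float32([P(p[0],22) for p in h]));print('plate',st,e)
bd=((H>8)&(H<25)&(S>85)&(V>70));L=[];Rr=[]
for r in range(140,190,3):
    x=np.where(bd[r,235:400])[0]+235
    L.append(P((x[0],r),22));Rr.append(P((x[-1]+1,r),22))
for e in(L,Rr):
    f=cv2.fitLine(np.float32(e),cv2.DIST_HUBER,0,.01,.01).ravel();print('edge slope dx/dy',f[0]/f[1],f[2:])
for n,uv,uvr in(('scene',(313.2,275.6),(246,195.1)),('side',(312.5,262.6),(237.2,184.1))):
    cc=camera_params(n);X=plane(cc,uv,22)
    # where the fixed-camera plate estimate lands in wrist image
    v=R.from_euler('xyz',c['orientation']).as_matrix().T@(X-c['eye']);p=c['K']@v;print(n,p[:2]/p[2])
# hand itself in fixed camera for check
v=[]
for n in('scene','side'):
    cc=camera_params(n);t=R.from_euler('xyz',cc['orientation']).as_matrix().T@(s['tool_pos']-cc['eye']);p=cc['K']@t;print(n,'tcp px',p[:2]/p[2])
    cv2.imwrite(f'pics/{n}1.png',get_image(n)[:,:,::-1])
a=cv2.imread('pics/scene1.png')[90:300,200:360];b=cv2.imread('pics/side1.png')[60:270,200:360]
cv2.imwrite('pics/both.png',cv2.resize(np.hstack([a,b]),None,fx=2.5,fy=2.5,interpolation=2))
E
python3 w.py
```

```text
[539.88  86.44 333.34] [-3.14 -0.    1.57] [540.8  165.14 479.77] [540.36 166.3  479.81] [ 2.83  0.   -0.  ]
plate [ 278  151   82   80 3660] ((537.2501220703125, 77.59468078613281), 44.315677642822266)
edge slope dx/dy 0.015817488 [464.54 111.24]
edge slope dx/dy 0.0062606717 [611.74 110.58]
scene [319.31 192.28]
side [318.14 192.67]
scene tcp px [312.08 165.76]
side tcp px [310.39 162.19]
```

View pics/both.png

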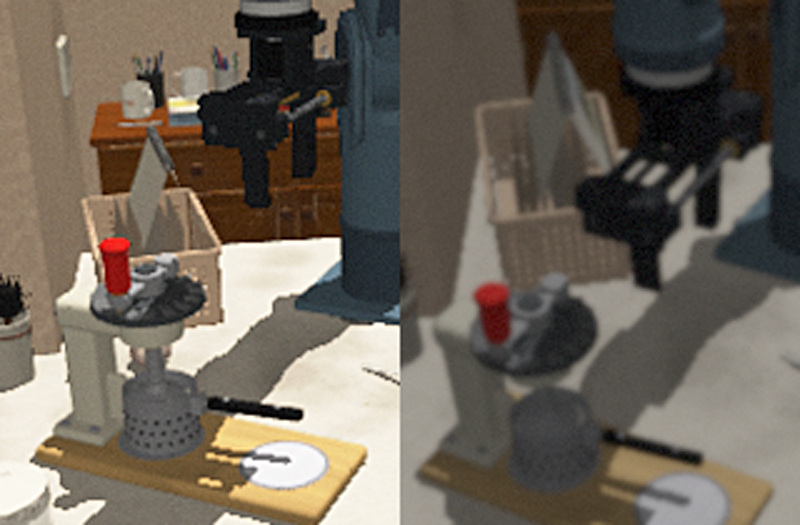

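Both fixed views show the gripper well clear, and with the arm settled the plate agrees everywhere at (537,77.5). Next I'll refine the axis and knob from the settled wrist picture.

```bash
cat > k.py <<'E'
from h import *
np.set_printoptions(precision=1,suppress=True)
get_image('wrist');c=camera_params('wrist');im=get_image('wrist')[:,:,::-1].copy();cv2.imwrite('pics/w3.png',im)
print(c['eye'])
H,S,V=cv2.split(cv2.cvtColor(im,cv2.COLOR_BGR2HSV));P=lambda p,z:plane(c,p,z)[:2]
red=(((H<8)|(H>172))&(S>130)&(V>40))
r=red[400:480,350:440]
for i in range(0,80,6):
    x=np.where(r[i])[0]
    if len(x):print(400+i,x[0]+350,x[-1]+351,P((350+(x[0]+x[-1]+1)/2,400+i),255))
cv2.imwrite('pics/w3c.png',cv2.resize(im[260:480,220:420],None,fx=2.7,fy=2.7,interpolation=2))
E
python3 k.py
```

```text
[540.1 166.9 480. ]
442 377 393 [582.1 -41.4]
448 371 399 [582.3 -46.3]
454 368 402 [582.6 -51.2]
460 368 403 [583.1 -56.2]
466 369 405 [584.4 -61.2]
472 369 406 [585.  -66.3]
478 370 408 [586.2 -71.5]
```

View pics/w3c.png

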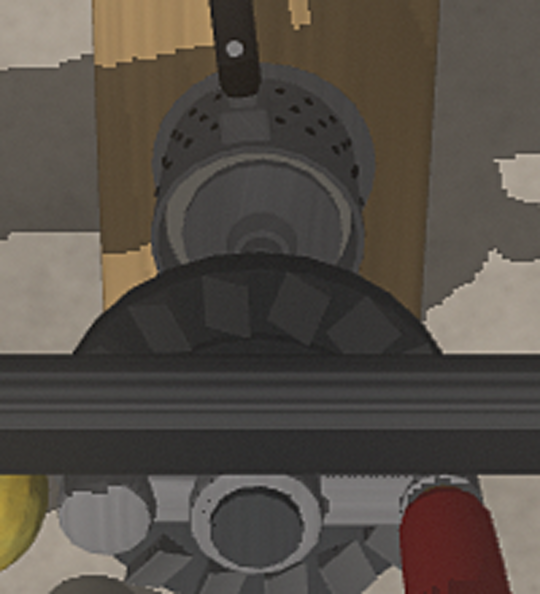

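The crop shows the hub ring centred near (315.2,455.2), the crown symmetric about u≈315.4, and the knob's centreline running from (385.5,460) to (389,478).

Run:
```python
from h import *
np.set_printoptions(precision=1,suppress=True)
c=camera_params('wrist');print(c['eye'],state()['tool_pos'])
print('hub',plane(c,(315.2,455.2),232),plane(c,(315.2,455.2),228),'crown mid',plane(c,(315.4,391.5),204))
for y in(-76,-80,-84):
  for uv in((385.5,460),(387.5,472),(389,478)):
    d=ray(c,uv);print(y,c['eye']+d*(y-c['eye'][1])/d[1])
# crown front edge
print('crown front',plane(c,(316,260+253/2.7),204)) 
print('mould rim front',plane(c,(220+258/2.7,260+148/2.7),88),'L/R',plane(c,(220+153/2.7,260+225/2.7),88),plane(c,(220+364/2.7,260+225/2.7),88))
print('handle root/mid', plane(c,(220+239/2.7,260+90/2.7),82),'bolts',plane(c,(220+235/2.7,260+48/2.7),82),plane(c,(299,190),82),plane(c,(302.5,219),82))
```

```text
[540.2 166.7 480.1] [539.7  88.  333.6]
hub [536.1 -75.  232. ] [536.  -78.9 228. ] crown mid [536.  -41.2 204. ]
-76 [587.  -76.  235.4]
-76 [586.8 -76.  246. ]
-76 [587.1 -76.  251. ]
-80 [587.7 -80.  231.3]
-80 [587.6 -80.  242.1]
-80 [587.9 -80.  247.2]
-84 [588.5 -84.  227.3]
-84 [588.4 -84.  238.3]
-84 [588.7 -84.  243.5]
crown front [536.5  -7.9 204. ]
mould rim front [534.6 -35.6  88. ] L/R [493.7 -68.9  88. ] [575.7 -68.7  88. ]
handle root/mid [527.4 -14.3  82. ] bolts [526.    2.9  82. ] [519.2  92.5  82. ] [522.2  64.2  82. ]
```

Axis ≈ (536,-77.5) and knob ≈ (587,-80): radius 51.6, which agrees with the 52 given. Moving over the knob and down.

>>> carry_out(
  plan=[-20, 6, 0, 0, 0, 0, 1, -60, 17, 6, 0, 0, 0, 1, -105, 29, 15, 0, 0, 0, 1, -145, 40, 20, 0, 0, 0, 1, -163, 46, 22, 0, 0, 0, 1, -168, 47, 25, 0, 0, 0, 1, -168, 47, 40, 0, 0, 0, 1, -168, 47, 60, 0, 0, 0, 1, -168, 47, 80, 0, 0, 0, 1, -168, 47, 90, 0, 0, 0, 1],
)

```text
time: 3.05
tool_pos: [586.2, -79.3, 242.0]
orientation: [-3.139, -0.001, 1.573]
force: [0.9, -0.2, -0.5]
finger_gap: 88.2
gripper_force: 0.0
```

Run:
```python
from h import *
for i in range(4):im=get_image('wrist')
s=state();print(s['time'],s['tool_pos'],s['orientation'],s['force'],s['joint_positions'])
cv2.imwrite('pics/w4.png',im[:,:,::-1])
a=get_image('scene')[120:260,190:350,::-1]; cv2.imwrite('pics/s4.png',cv2.resize(np.hstack([cv2.resize(a,None,fx=3,fy=3,interpolation=2),cv2.resize(im[:,:,::-1],(560,420))]),None,fx=.76,fy=.76))
```

```text
3.25 [587.23532931 -80.86833927 244.01997642] [ 3.14114303e+00 -1.78958394e-04  1.57085126e+00] [-0.33337552  0.03847861  0.48397477] [-0.28843367  0.46261209  0.47493544  1.71322306 -0.24157991  1.0236768
  0.27027627]
```

View pics/s4.png

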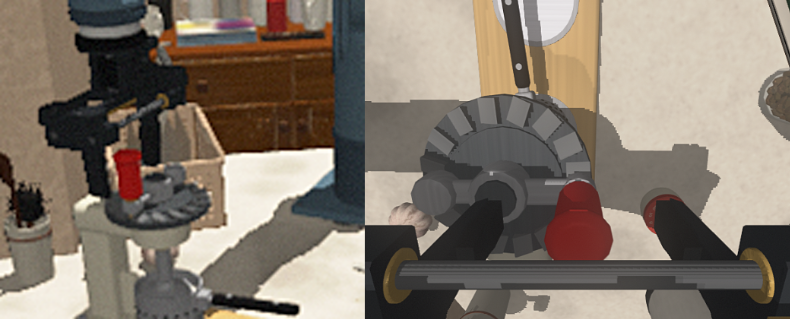

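The knob stands between the open fingers, both tips above the crank arm. One check of the cap's centre and the crown's centre before closing.

Run:
```python
from h import *
np.set_printoptions(precision=1,suppress=True)
im=cv2.imread('pics/w4.png');c=camera_params('wrist')
H,S,V=cv2.split(cv2.cvtColor(im,cv2.COLOR_BGR2HSV))
red=(((H<8)|(H>172))&(S>130)&(V>40)).astype(np.uint8);k,st,m=blob(red,(240,250,390,400));print(st)
r=np.array([(i,*np.where(m[i])[0][[0,-1]]) for i in range(st[1],st[1]+st[3],6)]);print(r.tolist())
i=r[np.argmax(r[:,2]-r[:,1])];d=plane(c,(i[1],i[0]),278)-plane(c,(i[2]+1,i[0]),278);print('width',d,plane(c,((i[1]+i[2]+1)/2,i[0]),278))
b=st[1]+st[3];print('back edge',plane(c,((i[1]+i[2])/2,b),278))
```

```text
[ 270  273  103  118 9053]
[[273, 314, 329], [279, 302, 341], [285, 297, 346], [291, 293, 350], [297, 291, 351], [303, 290, 352], [309, 288, 354], [315, 287, 355], [321, 286, 356], [327, 285, 357], [333, 280, 362], [339, 275, 367], [345, 273, 369], [351, 272, 370], [357, 271, 371], [363, 270, 371], [369, 272, 370], [375, 274, 368], [381, 276, 366], [387, 281, 361]]
width [-31.3   0.1   0. ] [587.9 -77.1 278. ]
back edge [587.8 -87.2 278. ]
```

>>> carry_out(
  plan=[0, 0, 3, 0, 0, 0, 1, 0, 0, 7, 0, 0, 0, 1, 0, 0, 7, 0, 0, 0, 0.7, 0, 0, 7, 0, 0, 0, 0.5, 0, 0, 7, 0, 0, 0, 0.4, 0, 0, 7, 0, 0, 0, 0.36, 0, 0, 7, 0, 0, 0, 0.32, 0, 0, 7, 0, 0, 0, 0.28, 0, 0, 7, 0, 0, 0, 0.2, 0, 0, 7, 0, 0, 0, 0.1],
)

```text
time: 4.55
tool_pos: [586.9, -81.4, 236.7]
orientation: [-3.141, 0.0, 1.57]
force: [-1.0, 0.5, 0.6]
finger_gap: 28.5
gripper_force: 29.6
```

Gripped at a 28.5 mm gap with little side force. Now I'll lift the pawl by 9 mm.

>>> carry_out(
  plan=[0, 0, -1, 0, 0, 0, 0.1, 0, 0, -3, 0, 0, 0, 0.1, 0, 0, -5, 0, 0, 0, 0.1, 0, 0, -7, 0, 0, 0, 0.1, 0, 0, -8, 0, 0, 0, 0.1, 0, 0, -9, 0, 0, 0, 0.1, 0, 0, -9, 0, 0, 0, 0.1, 0, 0, -9, 0, 0, 0, 0.1, 0, 0, -9, 0, 0, 0, 0.1, 0, 0, -9, 0, 0, 0, 0.1],
)

```text
time: 5.8
tool_pos: [586.5, -77.9, 245.0]
orientation: [-3.139, -0.004, 1.573]
force: [0.0, 7.2, -7.4]
finger_gap: 28.6
gripper_force: 29.0
```

Run:
```python
from h import *
np.set_printoptions(precision=2,suppress=True)
s=state();print(s['tool_pos'],s['force'],s['finger_gap'],s['gripper_force'])
n='scene';im=get_image(n)[:,:,::-1].copy();cv2.imwrite('pics/s5.png',im)
th0=-2;T=np.radians(np.arange(0,316,4.5)+th0)
# 3.5 deg..: 314.5 deg over 70 rows (8.75s) -> world shifts x,y
a=np.array([0,1.5,4.5,9]); 
for j in range(8):
    t=np.radians(np.clip(4.5*np.arange(10*j,10*j+11)-3,0,314.5)+th0)
    p=52*np.c_[np.sin(t),np.cos(t)];print(j,(p-p[0])[1:].round(1).tolist())
```

```text
[586.51 -77.92 245.03] [ 0.03  7.18 -7.43] 28.594120101285093 28.956787866773084
0 [[1.4, 0.0], [5.4, -0.1], [9.5, -0.5], [13.5, -1.3], [17.5, -2.4], [21.3, -3.8], [25.0, -5.4], [28.6, -7.4], [32.0, -9.6], [35.2, -12.1]]
1 [[3.0, -2.7], [5.8, -5.7], [8.4, -8.9], [10.7, -12.3], [12.7, -15.8], [14.4, -19.5], [15.9, -23.3], [17.0, -27.3], [17.9, -31.3], [18.4, -35.3]]
2 [[0.2, -4.1], [0.1, -8.2], [-0.4, -12.2], [-1.1, -16.2], [-2.2, -20.2], [-3.6, -24.0], [-5.3, -27.7], [-7.2, -31.3], [-9.5, -34.7], [-12.0, -38.0]]
3 [[-2.7, -3.0], [-5.7, -5.8], [-8.9, -8.4], [-12.3, -10.7], [-15.8, -12.7], [-19.5, -14.4], [-23.3, -15.9], [-27.3, -17.0], [-31.3, -17.9], [-35.3, -18.4]]
4 [[-4.1, -0.2], [-8.2, -0.1], [-12.2, 0.4], [-16.2, 1.1], [-20.2, 2.2], [-24.0, 3.6], [-27.7, 5.3], [-31.3, 7.2], [-34.7, 9.5], [-38.0, 12.0]]
5 [[-3.0, 2.7], [-5.8, 5.7], [-8.4, 8.9], [-10.7, 12.3], [-12.7, 15.8], [-14.4, 19.5], [-15.9, 23.3], [-17.0, 27.3], [-17.9, 31.3], [-18.4, 35.3]]
6 [[-0.2, 4.1], [-0.1, 8.2], [0.4, 12.2], [1.1, 16.2], [2.2, 20.2], [3.6, 24.0], [5.3, 27.7], [7.2, 31.3], [9.5, 34.7], [12.0, 38.0]]
7 [[1.5, 1.7], [1.5, 1.7], [1.5, 1.7], [1.5, 1.7], [1.5, 1.7], [1.5, 1.7], [1.5, 1.7], [1.5, 1.7], [1.5, 1.7], [1.5, 1.7]]
```

Pawl is up: Fz -7.4 N is the pawl spring, and Fy +7.2 N is the crank spring now held by the arm. Easing off at about 36°/s.

>>> carry_out(
  plan=[1.4, 0, 0, 0, 0, 0, 0.1, 5.4, -0.1, 0, 0, 0, 0, 0.1, 9.5, -0.5, 0, 0, 0, 0, 0.1, 13.5, -1.3, 0, 0, 0, 0, 0.1, 17.5, -2.4, 0, 0, 0, 0, 0.1, 21.3, -3.8, 0, 0, 0, 0, 0.1, 25, -5.4, 0, 0, 0, 0, 0.1, 28.6, -7.4, 0, 0, 0, 0, 0.1, 32, -9.6, 0, 0, 0, 0, 0.1, 35.2, -12.1, 0, 0, 0, 0, 0.1],
)

```text
time: 7.1
tool_pos: [571.9, -44.8, 244.4]
orientation: [-3.135, -0.002, 1.571]
force: [-6.8, 3.2, -7.8]
finger_gap: 28.7
gripper_force: 29.0
```

>>> carry_out(
  plan=[3, -2.7, 0, 0, 0, 0, 0.1, 5.8, -5.7, 0, 0, 0, 0, 0.1, 8.4, -8.9, 0, 0, 0, 0, 0.1, 10.7, -12.3, 0, 0, 0, 0, 0.1, 12.7, -15.8, 0, 0, 0, 0, 0.1, 14.4, -19.5, 0, 0, 0, 0, 0.1, 15.9, -23.3, 0, 0, 0, 0, 0.1, 17, -27.3, 0, 0, 0, 0, 0.1, 17.9, -31.3, 0, 0, 0, 0, 0.1, 18.4, -35.3, 0, 0, 0, 0, 0.1],
)

```text
time: 8.35
tool_pos: [536.3, -28.8, 244.5]
orientation: [-3.135, 0.001, 1.569]
force: [-5.9, -2.8, -7.2]
finger_gap: 28.0
gripper_force: 29.0
```

>>> carry_out(
  plan=[0.2, -4.1, 0, 0, 0, 0, 0.1, 0.1, -8.2, 0, 0, 0, 0, 0.1, -0.4, -12.2, 0, 0, 0, 0, 0.1, -1.1, -16.2, 0, 0, 0, 0, 0.1, -2.2, -20.2, 0, 0, 0, 0, 0.1, -3.6, -24, 0, 0, 0, 0, 0.1, -5.3, -27.7, 0, 0, 0, 0, 0.1, -7.2, -31.3, 0, 0, 0, 0, 0.1, -9.5, -34.7, 0, 0, 0, 0, 0.1, -12, -38, 0, 0, 0, 0, 0.1],
)

```text
time: 9.6
tool_pos: [499.6, -42.1, 245.2]
orientation: [-3.138, 0.002, 1.568]
force: [-2.8, -5.5, -7.6]
finger_gap: 28.6
gripper_force: 29.0
```

>>> carry_out(
  plan=[-2.7, -3, 0, 0, 0, 0, 0.1, -5.7, -5.8, 0, 0, 0, 0, 0.1, -8.9, -8.4, 0, 0, 0, 0, 0.1, -12.3, -10.7, 0, 0, 0, 0, 0.1, -15.8, -12.7, 0, 0, 0, 0, 0.1, -19.5, -14.4, 0, 0, 0, 0, 0.1, -23.3, -15.9, 0, 0, 0, 0, 0.1, -27.3, -17, 0, 0, 0, 0, 0.1, -31.3, -17.9, 0, 0, 0, 0, 0.1, -35.3, -18.4, 0, 0, 0, 0, 0.1],
)

```text
time: 10.85
tool_pos: [482.7, -77.4, 245.8]
orientation: [-3.142, 0.002, 1.568]
force: [2.0, -5.6, -8.1]
finger_gap: 28.3
gripper_force: 28.9
```

>>> carry_out(
  plan=[-4.1, -0.2, 0, 0, 0, 0, 0.1, -8.2, -0.1, 0, 0, 0, 0, 0.1, -12.2, 0.4, 0, 0, 0, 0, 0.1, -16.2, 1.1, 0, 0, 0, 0, 0.1, -20.2, 2.2, 0, 0, 0, 0, 0.1, -24, 3.6, 0, 0, 0, 0, 0.1, -27.7, 5.3, 0, 0, 0, 0, 0.1, -31.3, 7.2, 0, 0, 0, 0, 0.1, -34.7, 9.5, 0, 0, 0, 0, 0.1, -38, 12, 0, 0, 0, 0, 0.1],
)

```text
time: 12.1
tool_pos: [495.6, -115.0, 246.1]
orientation: [3.14, 0.002, 1.569]
force: [2.7, -4.7, -7.9]
finger_gap: 28.6
gripper_force: 28.9
```

>>> carry_out(
  plan=[-3, 2.7, 0, 0, 0, 0, 0.1, -5.8, 5.7, 0, 0, 0, 0, 0.1, -8.4, 8.9, 0, 0, 0, 0, 0.1, -10.7, 12.3, 0, 0, 0, 0, 0.1, -12.7, 15.8, 0, 0, 0, 0, 0.1, -14.4, 19.5, 0, 0, 0, 0, 0.1, -15.9, 23.3, 0, 0, 0, 0, 0.1, -17, 27.3, 0, 0, 0, 0, 0.1, -17.9, 31.3, 0, 0, 0, 0, 0.1, -18.4, 35.3, 0, 0, 0, 0, 0.1],
)

```text
time: 13.35
tool_pos: [531.8, -132.7, 246.3]
orientation: [3.138, 0.002, 1.569]
force: [4.0, -3.1, -7.5]
finger_gap: 28.5
gripper_force: 28.9
```

>>> carry_out(
  plan=[-0.2, 4.1, 0, 0, 0, 0, 0.1, -0.1, 8.2, 0, 0, 0, 0, 0.1, 0.4, 12.2, 0, 0, 0, 0, 0.1, 1.1, 16.2, 0, 0, 0, 0, 0.1, 2.2, 20.2, 0, 0, 0, 0, 0.1, 3.6, 24, 0, 0, 0, 0, 0.1, 5.3, 27.7, 0, 0, 0, 0, 0.1, 7.2, 31.3, 0, 0, 0, 0, 0.1, 9.5, 34.7, 0, 0, 0, 0, 0.1, 12, 38, 0, 0, 0, 0, 0.1],
)

```text
time: 14.6
tool_pos: [570.1, -119.0, 246.2]
orientation: [3.138, 0.0, 1.571]
force: [4.4, 0.4, -9.6]
finger_gap: 28.9
gripper_force: 28.9
```

>>> carry_out(
  plan=[1.2, 1.2, 0, 0, 0, 0, 0.1, 2.5, 2.5, 0, 0, 0, 0, 0.1, 3.5, 3.5, 0, 0, 0, 0, 0.1, 3.5, 3.5, 0, 0, 0, 0, 0.1, 3.5, 3.5, 0, 0, 0, 0, 0.1, 3.5, 3.5, 0, 0, 0, 0, 0.1, 3.5, 3.5, 0, 0, 0, 0, 0.1, 3.5, 3.5, 0, 0, 0, 0, 0.1, 3.5, 3.5, 0, 0, 0, 0, 0.1, 3.5, 3.5, 0, 0, 0, 0, 0.1],
)

```text
time: 15.85
tool_pos: [570.8, -117.7, 245.5]
orientation: [-3.14, 0.002, 1.568]
force: [-1.2, -5.3, -7.3]
finger_gap: 28.5
gripper_force: 28.9
```

At the stop: the tangential force has reversed and the angle comes out at about 315°. Lowering the pawl.

>>> carry_out(
  plan=[-0.5, -0.5, 2, 0, 0, 0, 0.1, -1, -1, 4, 0, 0, 0, 0.1, -1, -1, 6, 0, 0, 0, 0.1, -1, -1, 8, 0, 0, 0, 0.1, -1, -1, 9, 0, 0, 0, 0.1, -1, -1, 9.5, 0, 0, 0, 0.1, -1, -1, 9.5, 0, 0, 0, 0.1, -1, -1, 9.5, 0, 0, 0, 0.1, -1, -1, 9.5, 0, 0, 0, 0.1, -1, -1, 9.5, 0, 0, 0, 0.1],
)

```text
time: 17.1
tool_pos: [570.9, -117.7, 236.7]
orientation: [3.141, 0.001, 1.57]
force: [-1.4, -5.9, -3.8]
finger_gap: 28.3
gripper_force: 29.4
```

Pawl back at its starting height. Release, then rise clear.

>>> carry_out(
  plan=[-1, 0, 0, 0, 0, 0, 0.1, -2.5, -0.5, 0, 0, 0, 0, 0.3, -2.5, -0.5, 0, 0, 0, 0, 0.6, -2.5, -0.5, 0, 0, 0, 0, 0.8, -2.5, -0.5, 0, 0, 0, 0, 0.8, -2.5, -0.5, -10, 0, 0, 0, 0.8, -2.5, -0.5, -30, 0, 0, 0, 0.8, -2.5, -0.5, -55, 0, 0, 0, 0.8, 10, -10, -75, 0, 0, 0, 0.8, 40, -25, -80, 0, 0, 0, 0.8],
)

```text
time: 18.35
tool_pos: [546.7, -78.2, 318.5]
orientation: [3.138, 0.001, 1.567]
force: [0.6, 1.0, 0.5]
finger_gap: 70.5
gripper_force: 0.0
```

>>> carry_out(
  plan=[40, -10, 0, 0, 0, 0, 0.8, 85, -15, 0, 0, 0, 0, 0.8, 125, -20, 0, 0, 0, 0, 0.8, 135, -20, 0, 0, 0, 0, 0.8, 135, -20, 0, 0, 0, 0, 0.8, 135, -20, 0, 0, 0, 0, 0.8, 135, -20, 0, 0, 0, 0, 0.8, 135, -20, 0, 0, 0, 0, 0.8, 135, -20, 0, 0, 0, 0, 0.8, 135, -20, 0, 0, 0, 0, 0.8],
)

```text
time: 19.6
tool_pos: [526.1, 57.9, 316.2]
orientation: [-3.142, 0.0, 1.57]
force: [0.4, -0.8, -0.2]
finger_gap: 70.5
gripper_force: 0.0
```

```bash
cat > m.py <<'E'
from h import *
import sys
np.set_printoptions(precision=1,suppress=True)
get_image('wrist');s=state();c=camera_params('wrist');im=get_image('wrist')[:,:,::-1].copy()
print(s['time'],s['tool_pos'],np.degrees(s['orientation']),s['force'])
sc=get_image('scene')[:,:,::-1][160:310,190:360]
cv2.imwrite(f'pics/{sys.argv[1]}.png',cv2.resize(np.hstack([cv2.resize(sc,(544,480),interpolation=2),im]),None,fx=.67,fy=.67,interpolation=cv2.INTER_AREA))
cv2.imwrite(f'pics/{sys.argv[1]}_raw.png',im)
V=cv2.cvtColor(im,cv2.COLOR_BGR2HSV)[:,:,2];H,S,_=cv2.split(cv2.cvtColor(im,cv2.COLOR_BGR2HSV))
P=lambda p,z:plane(c,p,z)[:2]
pl=((S<40)&(V>130)).astype(np.uint8);k,st,m=blob(pl,(230,60,410,300))
print('plate px',k,st)
for v in range(40,330,20):
    x=np.where(V[v,260:370]<50)[0]+260
    if len(x):print(v,x[0],x[-1],len(x),P(((x[0]+x[-1]+1)/2,v),82))
E
python3 m.py m1
```

```text
19.65 [526.1  58.  316.2] [180.   0.  90.] [-0.9 -1.2  0.7]
plate px [291.8 129.5] [  230    60   180   216 12628]
200 306 306 1 [513.3  56.4]
240 311 326 11 [524.6  18.1]
260 313 328 16 [526.5  -1.9]
280 341 343 3 [547.3 -22.5]
300 291 291 1 [497.4 -43.7]
```

View pics/m1.png

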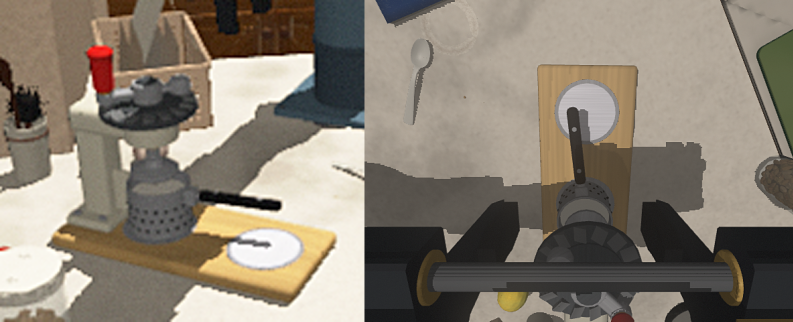

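The press shows the foot clear above the mould and the knob towards the back. In the wrist view the handle runs from about (309,161) to (321,273). I'll measure its centreline with a looser threshold.

Run:
```python
from h import *
np.set_printoptions(precision=1,suppress=True)
im=cv2.imread('pics/m1_raw.png');c=camera_params('wrist');V=im.max(2);Q=[]
for v in range(155,272,6):
    x=np.where(V[v,295:340]<(95 if v<215 else 60))[0]+295
    if len(x)>6:
        p=plane(c,((x[0]+x[-1]+1)/2,v),82);Q.append(p[:2]);print(v,x[0],x[-1],len(x),p)
f=np.polyfit([q[1] for q in Q],[q[0] for q in Q],1);print('slope',f[0],'x@66',np.polyval(f,66),'x@-77',np.polyval(f,-77.5))
H,S,_=cv2.split(cv2.cvtColor(im,cv2.COLOR_BGR2HSV))
pl=((S<35)&(V>130)).astype(np.uint8);k,st,m=blob(pl,(285,105,385,225));h=cv2.convexHull(np.argwhere(m)[:,::-1].astype(np.int32));print(st,cv2.minEnclosingCircle(np.float32([plane(c,p[0],22)[:2] for p in h])))
```

```text
161 306 316 11 [518.2  91.6  82. ]
167 302 319 18 [517.7  86.4  82. ]
173 303 319 17 [518.1  81.   82. ]
179 303 320 18 [518.5  75.6  82. ]
185 304 321 18 [519.4  70.2  82. ]
191 305 321 11 [519.8  64.7  82. ]
197 306 322 17 [520.6  59.2  82. ]
203 306 323 18 [521.1  53.6  82. ]
209 307 323 17 [521.5  48.   82. ]
215 308 323 16 [521.9  42.4  82. ]
221 308 324 17 [522.4  36.6  82. ]
227 309 325 17 [523.3  30.9  82. ]
233 310 326 17 [524.2  25.   82. ]
239 311 326 16 [524.6  19.2  82. ]
245 311 327 17 [525.1  13.2  82. ]
251 312 327 16 [525.5   7.3  82. ]
257 313 328 11 [526.5   1.2  82. ]
263 313 329 17 [527.   -4.9  82. ]
269 314 329 16 [527.4 -11.   82. ]
slope -0.09940230973427401 x@66 519.8206453346684 x@-77 534.0848767815367
[ 285  118   95   96 5602] ((537.2542114257812, 77.31185150146484), 49.68069839477539)
```

>>> carry_out(
  plan=[4, -3, 15, 0, 0, -3, 0.8, 8, -6, 50, 0, 0, -5.7, 0.8, 8, -6, 95, 0, 0, -5.7, 0.8, 8, -6, 140, 0, 0, -5.7, 0.8, 8, -6, 180, 0, 0, -5.7, 0.8, 8, -6, 210, 0, 0, -5.7, 0.8, 8, -6, 232, 0, 0, -5.7, 0.8, 8, -6, 247, 0, 0, -5.7, 0.8, 8, -6, 256, 0, 0, -5.7, 0.8, 8, -6, 260, 0, 0, -5.7, 0.8],
)

```text
time: 21.0
tool_pos: [520.3, 66.0, 56.2]
orientation: [3.141, -0.0, 1.67]
force: [0.7, 0.1, 0.4]
finger_gap: 70.5
gripper_force: 0.0
```

>>> carry_out(
  plan=[0, 0, 0, 0, 0, 0, 0.8, 0, 0, 0, 0, 0, 0, 0.6, 0, 0, 0, 0, 0, 0, 0.45, 0, 0, 0, 0, 0, 0, 0.35, 0, 0, 0, 0, 0, 0, 0.28, 0, 0, 0, 0, 0, 0, 0.22, 0, 0, 0, 0, 0, 0, 0.17, 0, 0, 0, 0, 0, 0, 0.1, 0, 0, 0, 0, 0, 0, 0.05, 0, 0, 0, 0, 0, 0, 0.05],
)

```text
time: 22.25
tool_pos: [520.0, 66.0, 56.2]
orientation: [-3.141, -0.0, 1.67]
force: [-0.7, 0.3, 0.6]
finger_gap: 15.7
gripper_force: 30.0
```

Handle gripped (15.7 mm gap). Drawing it out level.

>>> carry_out(
  plan=[1.5, 0.2, 0, 0, 0, 0, 0.05, 5, 0.6, 0, 0, 0, 0, 0.05, 11, 1.3, 0, 0, 0, 0, 0.05, 18, 2.2, 0, 0, 0, 0, 0.05, 26, 3.1, 0, 0, 0, 0, 0.05, 34, 4.1, 0, 0, 0, 0, 0.05, 42, 5.1, 0, 0, 0, 0, 0.05, 50, 6.1, 0, 0, 0, 0, 0.05, 58, 7, 0, 0, 0, 0, 0.05, 66, 8, 0, 0, 0, 0, 0.05],
)

```text
time: 23.5
tool_pos: [521.6, 133.0, 56.2]
orientation: [-3.142, 0.0, 1.67]
force: [-0.7, -3.2, -0.7]
finger_gap: 15.1
gripper_force: 30.0
```

>>> carry_out(
  plan=[8, 1, 0, 0, 0, 0, 0.05, 17, 2.1, 0, 0, 0, 0, 0.05, 27, 3.3, 0, 0, 0, 0, 0.05, 37, 4.5, 0, 0, 0, 0, 0.05, 47, 5.7, 0, 0, 0, 0, 0.05, 57, 6.9, 0, 0, 0, 0, 0.05, 67, 8.1, 0, 0, 0, 0, 0.05, 76, 9.2, 0, 0, 0, 0, 0.05, 82, 10, 0, 0, 0, 0, 0.05, 86, 10.5, 0, 0, 0, 0, 0.05],
)

```text
time: 24.75
tool_pos: [523.5, 219.3, 56.2]
orientation: [-3.142, 0.0, 1.67]
force: [-0.2, -3.0, -0.3]
finger_gap: 15.7
gripper_force: 30.0
```

```bash
python3 m.py m2
```

```text
24.8 [523.5 219.9  56.2] [180.   -0.   95.7] [-0.9 -2.  -0.2]
plate px [319.4 160.4] [  230    60   180   211 36263]
280 307 336 30 [521.5 248.1]
300 274 369 62 [522.2 241.4]
320 260 369 110 [520.7 234.2]
```

View pics/m2.png

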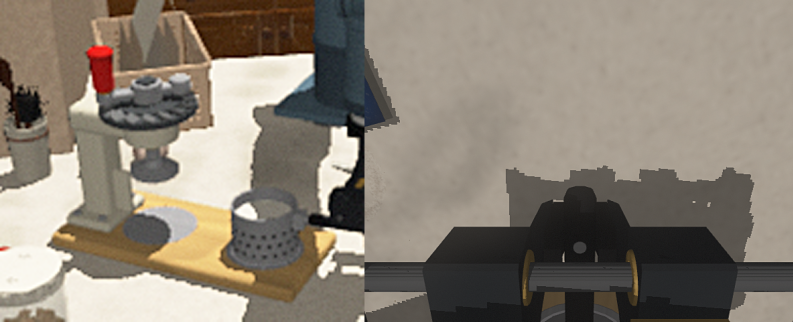

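The mould stands upright over the plate, foot fully up. Release, rise and back off to check its centring.

>>> carry_out(
  plan=[0, 0, 0, 0, 0, 0, 0.05, 0, 0, 0, 0, 0, 0, 0.1, 0, 0, 0, 0, 0, 0, 0.25, 0, 0, 0, 0, 0, 0, 0.45, 0, 0, 0, 0, 0, 0, 0.6, 0, 0, 0, 0, 0, 0, 0.6, 0, 0, -10, 0, 0, 0, 0.6, 0, 0, -40, 0, 0, 0, 0.6, 0, 0, -85, 0, 0, 0, 0.6, 0, 0, -135, 0, 0, 0, 0.6],
)

```text
time: 26.15
tool_pos: [523.2, 218.9, 192.9]
orientation: [-3.141, 0.0, 1.669]
force: [0.8, 1.2, 0.7]
finger_gap: 52.7
gripper_force: 0.0
```

>>> carry_out(
  plan=[0, 0, -60, 0, 0, 0, 0.6, 0, 0, -120, 0, 0, 0, 0.6, 0, 0, -155, 0, 0, 0, 0.6, 0, 0, -160, 0, 0, 0, 0.6, 0, 0, -160, 0, 0, 0, 0.6, 0, 0, -160, 0, 0, 0, 0.6, 0, 0, -160, 0, 0, 0, 0.6, 0, 0, -160, 0, 0, 0, 0.6, 0, 0, -160, 0, 0, 0, 0.6, 0, 0, -160, 0, 0, 0, 0.6],
)

```text
time: 27.4
tool_pos: [523.5, 219.0, 351.2]
orientation: [-3.142, 0.0, 1.669]
force: [0.2, -0.5, 0.3]
finger_gap: 52.8
gripper_force: 0.0
```

```bash
python3 m.py m3 | head -1
python3 - <<'E'
import cv2,numpy as np
im=cv2.imread('pics/m3_raw.png');s=cv2.imread('pics/m3.png')
cv2.imwrite('pics/m3v.png',np.hstack([cv2.resize(s[:,:365],(320,280)),cv2.resize(im[200:480,200:440],(480,280*2))[:560]][:1]+[cv2.resize(im[200:480,200:440],(240,280))]))
E
```

```text
27.45 [523.5 219.1 351.2] [180.    0.   95.7] [ 0.1 -0.1 -0.2]
```

View pics/m3_raw.png

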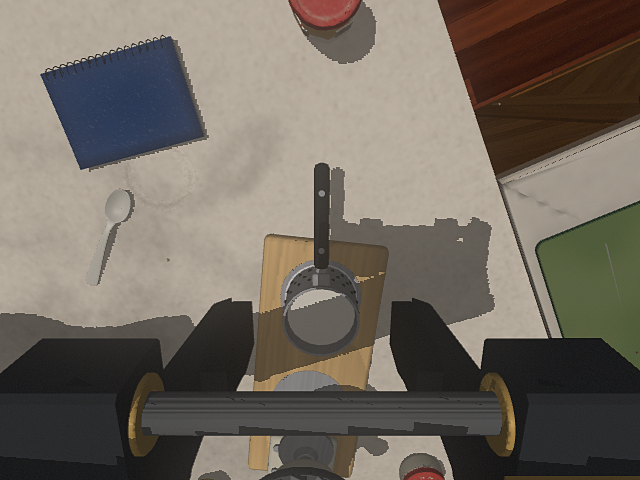

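Mould upright with its rim spanning u≈284–359, v≈286–355, handle towards the front. Measuring the rim centre against the plate.

Run:
```python
from h import *
np.set_printoptions(precision=1,suppress=True)
c=camera_params('wrist');P=lambda p,z:plane(c,p,z)[:2]
print('rim',[P(p,88) for p in((284,320),(359,320),(321,355),(321,286))])
im=cv2.imread('pics/m3_raw.png');V=im.max(2);Q=[]
for v in range(166,260,6):
    x=np.where(V[v,305:338]<75)[0]+305
    if len(x)>6:Q.append(P(((x[0]+x[-1]+1)/2,v),82))
Q=np.array(Q);f=np.polyfit(Q[:,1],Q[:,0],1);t=P((321,163),82);print('tip',t,'slope',f[0],'centre by handle',t[1]-168.2,np.polyval(f,77.3))
```

```text
rim [array([498. ,  76.8]), array([578.4,  84.7]), array([541.9,  37.7]), array([533.8, 120.2])]
tip [521.3 246.5] slope -0.09689381925614653 centre by handle 78.27513429956812 538.3686860778615
```

Mould centre ≈ (538.3,78.6) against the plate's (537.3,77.3), so within 2 mm. Nothing is being touched, so I'm handing it in.

```bash
python3 -c "
from station import *
print(job_done())"
```

```text
the job is handed in; nothing more can be done
None
```

I eased the crank back to its stop in about 9 s and let the pawl drop. Then I drew the mould out level onto the drain plate, within about 2 mm of its middle by camera measurement, and handed the job in at about 27.5 s; no verdict came back.

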